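# Hold the divider block against its rubber pad in the chest

## Task

Lift the lid of the wooden utensil chest open until it rests back on its stop and stays there. Then be my third hand: press the slotted wooden block inside, upright on the chest floor, square and centred, against the rubber pad on the left end wall with a steady push of about 10 N (the weight of one kilogram), slotted face away from the pad and without squashing the pad flat, while I get ready to drive the screws from outside. Finish while still holding the block pressed like that, do not let go, and leave the other things on the bench where they are.

Things in the scene. Friction and masses are not known exactly. Their poses are not given: they have to be found in the camera images.
- chest: Low open-topped chest of pale wood, fixed on the hardwood slab, 170 (x) x 264 (y) x 65 mm high without its lid; walls 12 mm, floor 8 mm thick, so the inside is 146 x 240 x 57 mm deep. Origin: centre of its underside, on the slab (25 mm above the bench). Its x points away from the robot to the hinge side, y to its left end (the end with the rubber pad), z up; it is turned by up to 0.25 rad.
- lid (a joint): Angle of the chest's lid in rad: 0 shut, 1.75 fully open on its stop, leaning back past upright. Lid 170 x 264 x 8 mm with two 4 mm battens, 0.25 kg, hinged along the far (+x) rim (axis along the chest's y, front edge swings up). Below 1.57 it falls shut by itself, beyond it falls back onto the stop.
- lid_handle (a point): Centre of the lid's handle: a dark wooden dowel 18 mm dia and 26 mm long, its axis along the chest's y, on a neck 12 mm wide (y) and 8 mm thick, standing 35 mm out in front of the lid's front edge. It moves with the lid, 205 mm from the hinge along the lid; shut, it is 69 mm above the slab. Pinched on its two end faces from above, it can turn between the fingers as the lid swings.
- lid_hinge (a point): Point on the hinge axis, middle of the chest's far rim, 65 mm above the slab. The dowel centre lies 205 mm from it along the lid and 4 mm above the hinge plane.
- block: Loose dark wooden block standing on the chest floor, hidden until the lid is open: 50 (x) x 30 (y) x 46 mm high, about 0.12 kg, with an upright slot 8 mm wide and 8 mm deep in the middle of its -y face. Origin: centre of its underside. Its flat +y face goes against the pad; it starts turned up to 0.35 rad from the chest's axes, its centre 50 to 130 mm short of the pad and up to 20 mm off the chest's middle line.
- block_slot (a point): Middle of the block's slotted (-y) face, at half height: 15 mm along -y and 23 mm above the block's origin.
- pad_face (a point): Dark soft rubber pad on the inside of the chest's left (+y) end wall: 70 (x) x 18 (y) x 34 mm high, spanning 11 to 45 mm above the chest's underside. This point: centre of its free face, which looks along the chest's -y; unsquashed it lies at chest x 0, y 102 mm, z 28 mm. It gives way along +y as it is pressed.
- pad (a joint): How far the pad's face is pressed in, in m: 0 free, 0.014 squashed flat. It is a spring of 1.5 N per mm, so 10 N is 0.0067.
- garlic_press: The stainless garlic press with two long handles (190 x 45 x 42 mm), lying beside the chest's right end; bystander. Origin: underside.
- screw_jar: Small glass jar with aluminium cap (48 dia x 55 mm high), beyond the chest's left end; bystander. Origin: underside.
- screwdriver: Screwdriver (about 200 mm) lying beyond the chest's left end; bystander. Origin: underside.
- dipping_bowl: Squat white ceramic bowl (90 dia x 38 mm high) on the bench, near right; bystander. Origin: underside.
- steamer_lid: Round aluminium lid with black knob (200 dia x 57 mm high) on the right part of the slab; bystander. Origin: underside.
- sieve: Orange plastic sieve (132 dia x 45 mm high, flat handle 110 mm) on the left part of the slab; bystander. Origin: underside.
- rice_paddle: Small wooden rice paddle (180 x 64 x 8 mm) on the bench, near left; bystander. Origin: underside.

How it is judged:
On the way, in this order (a step that is already met when the one before it is completed fails the run):
1. the lid rests open on its stop (value of joint lid above 1.68 rad), for 0.3 s.
2. the block is pressed square and centred against the pad with 6 to 14 N for 1.5 s (value of joint lid above 1.66 rad and contact force between block and pad between 6 and 14 N and contact force between the fingers and block above 3 N and angle between block's own z axis and vertical below 0.12 rad and angle between the y axis of block and the y axis of chest, either way round below 0.12 rad and x of block in the frame of chest between -0.012 and 0.012 m and z of block in the frame of chest below 0.014 m and y of block_slot in the frame of pad_face below -0.02 m and linear speed of block below 0.02 m/s), for 1.5 s.
At the end, for the whole second after the job is handed in: Lid open on its stop (over 1.66 rad); fingers push the block (over 3 N) against the pad with 6 to 14 N; block upright and square within 0.12 rad, under 6 mm off the chest floor, within 12 mm of the middle line, slot away from the pad, still (all of step 2); the arm keeps its last pose, push and grip.
It fails at once if the pad is squashed flat (over 24 N) (contact force between block and pad above 24 N).
It fails at once if one of the other things on the bench is shifted by more than 30 mm (distance of any of garlic_press, screw_jar, screwdriver, dipping_bowl, steamer_lid, sieve, rice_paddle from where it was at the start of the episode above 0.03 m).
It also fails if it takes over 64 s, if anything falls off the work surface, if the arm or the gripper's body presses on something with over 40 N, if the wrist force passes 120 N, or if a joint passes its speed limit or range.

## Robot

A 7-joint arm with a two-finger parallel gripper is mounted at the origin on the work surface. World frame = base frame: x ahead of the robot, y to its left, z up, the work surface at z = 0. Lengths are in m, angles in rad, forces in N, time in s.
With the tool pointing down it reaches from about 0.425 to 0.8 m from the base axis. Payload 8.3 kg.
Tool frame: the origin (TCP) lies midway between the tips of the shut fingers; the grasp point (between the pads) lies pinch_z behind it (pinch_z is the distance from the TCP to the grasp point, in m); z points along the fingers, y is the direction in which the jaws open and shut (so a half turn about z gives the same grasp; the last joint's range is limited). The gripper opens to 85 mm and grips with 20 to 120 N. Pads are 22 mm wide; open, the fingers measure 114 mm over their backs; the gripper's body (76 mm by 85 mm) begins 54 mm behind the grasp point. The pads swing forward as they close: fully open they stand 13 mm farther back than shut.
Start: joints at [1.282, 0.383, 0.016, 1.37, -0.006, 1.388, -0.046], TCP at [0.14, -0.609, 0.231] pointing down, gripper open.
Joint ranges: [-2.95, 2.95], [-0.25, 2.06], [-1.52, 1.56], [0.18, 2.33], [-1.44, 4.58], [0.02, 2.06], [-3.01, 3.01]. Speed limits (rad/s): [2.39, 2.39, 3.01, 3.01, 3.14, 3.14, 3.14].

## Interface

Orientations are given as a 3x3 rotation matrix whose columns are the frame's x, y, z axes.
In Python, from station import sense, grab_frame, hand_in, search_frame, silhouettes, pinch_z gives the robot as it stands. The module is installed in compiled form; this text tells all that it offers.
- The arm moves only by the shell command python3 -m inch 'ROWS' [OPENING] [FORCE]. ROWS is JSON, one flat list of numbers, 6 for each row, row after row: the shift along the world's x, y, z in units of 1 m (1.0 is 1 m), then the turn, a rotation vector about the world's x, y, z in units of 360 degrees (1.0 is 360 degrees). In form: [dx, dy, dz, wx, wy, wz, dx, dy, dz, wx, wy, wz, ...]. A call has 1 to 20 rows; each row shifts and turns the commanded pose from where the row before left it; what a row does not reach is not made up. A row lasts 1/12 s, in which the tool goes at most 41.7 mm and 7.16 degrees, less where a joint would pass 70% of its speed; a pose out of reach is approached as far as the arm can. A call with a number of a shift or a turn outside -1 to 1 is refused whole. A call with a gripper value outside its range is refused whole. OPENING is the opening in per cent of the stroke, from 0 (shut) to 100 (fully open), set as the call begins (- or left out, the last holds). The fingers move at their own pace and stop on an object; FORCE is the grip in N (left out, the last holds). Time passes only in rows, so rows that do not move let the fingers close. It gives the time, the measured TCP pose, the force and the opening at its end, in the units of the state.
- sense(): the state, without advancing time (a new reading comes with each control period).
- grab_frame(name): name is "scene" or "side" or "wrist"; returns a dict with "frame" (400x640x3 uint8, red, green, blue), "camera_matrix" (3x3 intrinsics, pixels), "pose" (4x4, takes a point from camera to world coordinates); the wrist camera has in their place "hand_eye" (4x4, takes a point from camera to tool coordinates, whose origin is the TCP and whose axes are the flange's). Camera axes: x right, y down, z forward; pixel columns grow to the right and rows downward; lengths in m; the calibration is good to about 2 mm. A picture is of the moment at which its call begins: read the wrist's pose just before it. There is no depth.
- hand_in(): hands the job in, once; it reports no verdict.
Trained networks look in a picture, given as the dict that the camera call returned (one of the last four; its "shot" number tells which), for a name from the list of things; names that differ only in an ending like _2 or _b are one class to them, and where a whole thing is asked for, a point or a joint stands for the part that bears it (a point fixed in the world has none). Each returns a list of dicts, best first, with "confidence" (0 to 1); they miss things now and then, are a little off and sometimes report something else, mostly with a low value. They report only what shows in the picture. A call takes as long as a camera call.
- search_frame(picture, target): "centre" ([x, y, z] in m, in the coordinates of the camera as it stood for that picture, good to about 4 mm: the middle of the surface that is visible of it).
- silhouettes(picture, target): "region" (400x640 bool, what is visible of it).
The state is a dict: "time_s": time; "q": joint angles; "joint_velocities": joint speeds; "tau": joint torques, N m; "ee_pos": TCP position; "tool_rot": TCP orientation; "contact_force": force on the tool from outside, world axes, zero at the start; "wrist_torque": the same for the moment, N m; "gripper_width": opening from 0.0 (shut) to 1.0 (fully open).
Only numpy, scipy, OpenCV 4.12 (cv2) and the standard library are available. Lean on these libraries where they do the work, as an engineer would, in place of code of your own. Each camera call takes 0.05 s, during which the arm holds its last target.

## Working session

There is one attempt and no reset: what is moved stays moved. The work goes in short steps, Python scripts to look and compute and a shell command to move; the robot and the scene stay as the last step left them, time stands still between calls to the robot, and variables do not carry over. Pictures are saved under pics/ and viewed, and the job is handed in when it is done.

```bash
mkdir -p pics; ls; cat > h.py <<'E'
import numpy as np, cv2
from station import *
def save(p,n): cv2.imwrite('pics/'+n+'.png', cv2.cvtColor(p['frame'],cv2.COLOR_RGB2BGR))
def w(p,c,s=None):
    c=np.array(c)
    if 'pose' in p: return (p['pose']@np.r_[c,1])[:3]
    t=(p['hand_eye']@np.r_[c,1])[:3]
    return np.array(s['ee_pos'])+np.array(s['tool_rot'])@t
E
python3 - <<'E'
from h import *
np.set_printoptions(precision=4,suppress=True)
s=sense();print({k:np.round(s[k],4) for k in s}); print(pinch_z if not callable(pinch_z) else pinch_z())
for cam in ['scene','side']:
    p=grab_frame(cam);save(p,cam+'0')
    print(cam,p['pose'])
    for t in ['chest','lid','lid_handle','lid_hinge','garlic_press','screw_jar','screwdriver','sieve','steamer_lid']:
        print(t,[(np.round(w(p,d['centre']),4),round(d['confidence'],2)) for d in search_frame(p,t)[:2]])
E
```

```text
pics
{'time_s': np.float64(0.0), 'q': array([ 1.2821,  0.3842,  0.0164,  1.3712, -0.0063,  1.3882, -0.0465]), 'joint_velocities': array([-0.0009,  0.0008,  0.0009,  0.0008,  0.0009,  0.001 ,  0.0004]), 'tau': array([ -0.0009, -62.7601,   0.8435, -37.182 ,   0.0164,   0.0142,
         0.    ]), 'ee_pos': array([ 0.1399, -0.6086,  0.2303]), 'tool_rot': array([[ 0.9746,  0.2239, -0.0004],
       [ 0.2239, -0.9746,  0.0019],
       [-0.    , -0.002 , -1.    ]]), 'contact_force': array([-0.5182,  0.3308,  0.195 ]), 'wrist_torque': array([-0.016 , -0.015 , -0.0088]), 'gripper_width': np.float64(0.9998)}
0.0187
scene [[ 0.6617  0.4447 -0.6037  1.127 ]
 [ 0.7498 -0.3943  0.5313 -0.5664]
 [-0.0018 -0.8042 -0.5944  0.7005]
 [ 0.      0.      0.      1.    ]]
chest [(array([0.6052, 0.0152, 0.0934]), 0.78)]
lid [(array([0.5883, 0.0345, 0.0988]), 0.92), (array([ 0.5452, -0.4909,  0.0481]), 0.26)]
lid_handle [(array([0.5899, 0.0354, 0.101 ]), 0.88)]
lid_hinge [(array([0.6102, 0.013 , 0.094 ]), 0.75)]
garlic_press [(array([ 0.5643, -0.1566,  0.0379]), 0.74)]
screw_jar [(array([0.6652, 0.2084, 0.069
[... 292 characters left out ...]
]
side [[-0.8896 -0.238   0.3899 -0.0355]
 [-0.4562  0.5054 -0.7325  0.9807]
 [-0.0227 -0.8294 -0.5581  0.8229]
 [ 0.      0.      0.      1.    ]]
chest [(array([0.5553, 0.0984, 0.0951]), 0.76)]
lid [(array([0.5726, 0.0695, 0.0979]), 0.68)]
lid_handle [(array([0.5713, 0.0717, 0.0963]), 0.98)]
lid_hinge [(array([0.5511, 0.1031, 0.0983]), 0.57)]
garlic_press [(array([ 0.4863, -0.1493,  0.0327]), 0.74)]
screw_jar [(array([0.6396, 0.2352, 0.0549]), 0.71), (array([0.5549, 0.1012, 0.0972]), 0.25)]
screwdriver [(array([0.5265, 0.3093, 0.0437]), 0.86)]
sieve [(array([0.5745, 0.4794, 0.0453]), 0.89)]
steamer_lid [(array([ 0.4804, -0.15  ,  0.0387]), 0.71), (array([ 0.5066, -0.4427,  0.0489]), 0.61)]
```

View pics/scene0.png

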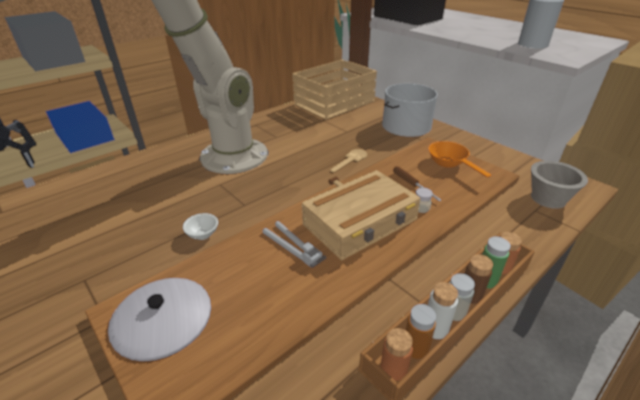

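View pics/side0.png

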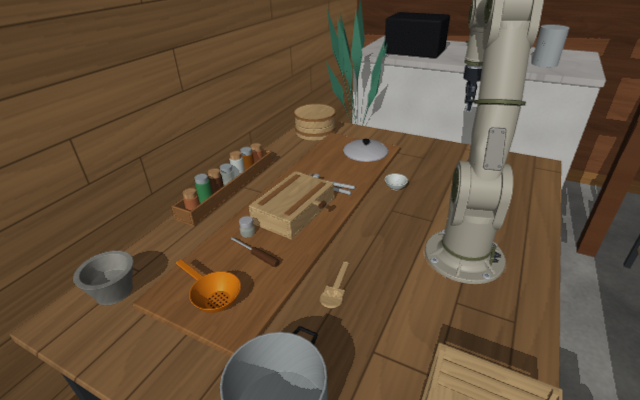

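```bash
python3 - <<'E'
import cv2
a=cv2.imread('pics/scene0.png')[160:270,285:435];cv2.imwrite('pics/scene0z.png',cv2.resize(a,None,fx=5,fy=5,interpolation=cv2.INTER_CUBIC))
a=cv2.imread('pics/side0.png')[160:250,235:360];cv2.imwrite('pics/side0z.png',cv2.resize(a,None,fx=6,fy=6,interpolation=cv2.INTER_CUBIC))
E
```

```text
(no output)
```

View pics/scene0z.png

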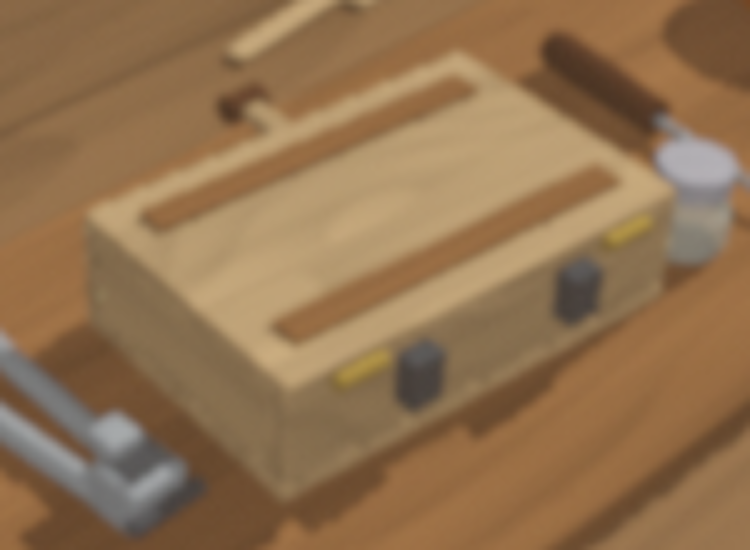

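View pics/side0z.png

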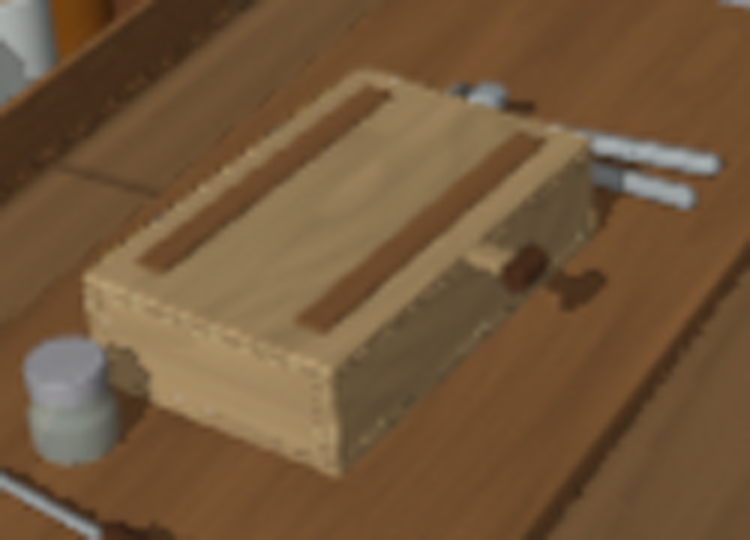

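```bash
cat > fit.py <<'E'
from h import *
from scipy.optimize import least_squares
def proj(p,P):
    T=np.linalg.inv(p['pose']); c=(T@np.c_[P,np.ones(len(P))].T)[:3]; q=p['camera_matrix']@c; return (q[:2]/q[2]).T
E
python3 - <<'E'
from fit import *
a,b=grab_frame('scene'),grab_frame('side')
X,Y,Z=.085,.132,.073
PA=[(-X,-Y,Z),(-X,Y,Z),(X,Y,Z),(X,-Y,Z),(X,-Y,0),(-.12,0,.069)]
UA=np.array([(92,213),(460,52),(672,190),(285,388),(288,500),(247,106)])/5+[285-.4,160-.4]
PB=[(X,Y,Z),(X,-Y,Z),(-X,-Y,Z),(-X,Y,Z),(-X,Y,0)]
UB=np.array([(88,280),(365,70),(588,140),(335,368),(340,475)])/6+[235-.42,160-.42]
def tf(v,P):
    c,s=np.cos(v[2]),np.sin(v[2]);P=np.array(P)
    return P@np.array([[c,-s,0],[s,c,0],[0,0,1]]).T+[v[0],v[1],.025]
ra=lambda v:(proj(a,tf(v,PA))-UA);rb=lambda v:(proj(b,tf(v,PB))-UB)
f=least_squares(lambda v:np.r_[ra(v).ravel(),rb(v).ravel()],[.6,.03,0],loss='soft_l1')
print(f.x,ra(f.x).round(2),rb(f.x).round(2))
for r in(ra,rb):print(least_squares(lambda v:r(v).ravel(),[.6,.03,0]).x)
v=f.x;print('handle',tf(v,[(-.12,0,.069),(.085,0,.065),(0,.102,.028)]))
E
```

```text
[ 0.5783611   0.0493241  -0.08447043] [[-1.79 -0.55]
 [-0.21 -0.73]
 [ 1.59 -0.86]
 [ 0.83 -0.26]
 [-0.61 -0.09]
 [-0.8  -0.72]] [[-1.29 -1.54]
 [-0.93 -1.32]
 [ 0.66 -1.2 ]
 [-0.71 -0.38]
 [ 0.07 -0.07]]
[ 0.57978281  0.04853372 -0.08771954]
[ 0.57480093  0.0524711  -0.08310127]
handle [[0.45878896 0.0594485  0.094     ]
 [0.66305804 0.04215264 0.09      ]
 [0.58696685 0.15096041 0.053     ]]
```

```bash
python3 -m inch '[0.031,0.026,0,0,0,0, 0.031,0.026,0,0,0,0, 0.031,0.026,0,0,0,0, 0.031,0.026,0,0,0,0, 0.031,0.026,0,0,0,0, 0.031,0.026,0,0,0,0, 0.031,0.026,0,0,0,0, 0.031,0.026,0,0,0,0, 0.031,0.026,0,0,0,0, 0.031,0.026,0,0,0,0, 0.001,0.04,0,0,0,-0.005, 0.001,0.04,0,0,0,-0.005, 0.001,0.04,0,0,0,-0.005, 0.001,0.04,0,0,0,-0.005, 0.001,0.04,0,0,0,-0.005, 0.001,0.04,0,0,0,-0.005, 0.001,0.04,0,0,0,-0.005, 0.001,0.04,0,0,0,-0.005, 0.001,0.04,0,0,0,-0.005, 0.001,0.04,0,0,0,-0.005]' 100; python3 - <<'E'
from h import *
s=sense();print(s['ee_pos'],s['tool_rot'],s['q'])
p=grab_frame('wrist');save(p,'w1')
for t in ['lid_handle','lid','chest']:
    print(t,[(np.round(w(p,d['centre'],s),4),round(d['confidence'],2)) for d in search_frame(p,t)[:2]])
E
```

```text
time_s: 2.77
ee_pos: [0.4597, 0.0527, 0.2317]
tool_rot: [[0.996, -0.09, 0.001], [-0.09, -0.996, -0.0], [0.001, 0.0, -1.0]]
contact_force: [1.4, 0.3, -0.0]
gripper_width: 1.0
[0.45965377 0.05272675 0.23170282] [[ 9.95942492e-01 -8.99844836e-02  1.16020924e-03]
 [-8.99841244e-02 -9.95943135e-01 -3.58246479e-04]
 [ 1.18773905e-03  2.52392478e-04 -9.99999263e-01]] [ 0.33268953  0.05882467 -0.53361438  1.77259733  0.03149625  1.3173878
 -1.8689361 ]
lid_handle [(array([0.5494, 0.0526, 0.1042]), 0.69)]
lid [(array([0.5508, 0.051 , 0.0995]), 0.98)]
chest [(array([0.5507, 0.0509, 0.1008]), 0.83), (array([ 0.5346, -0.1363,  0.0382]), 0.36)]
```

View pics/w1.png

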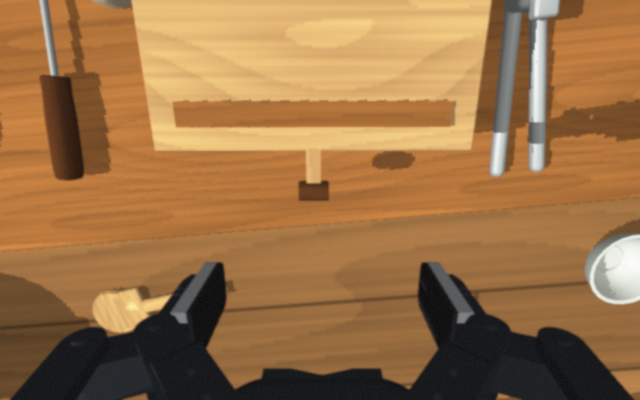

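```bash
cat >> h.py <<'E'
def ray(p,s,u,v,z):
    d=np.linalg.inv(p['camera_matrix'])@[u,v,1.]
    o=w(p,[0,0,0],s);e=w(p,d,s)-o
    return o+e*(z-o[2])/e[2]
E
python3 - <<'E'
from h import *
s=sense();p=grab_frame('wrist')
print(p['hand_eye'])
for u,v,z in [(313.5,190,.098),(299,190,.1),(329,190,.1),(155,150,.098),(472,150,.098),(313.5,150,.098)]: print(ray(p,s,u,v,z))
E
```

```text
[[-9.69254450e-04 -9.50873522e-01 -3.09578111e-01  7.95765858e-02]
 [ 9.99999373e-01 -1.09546607e-03  2.33853228e-04  6.52646978e-04]
 [-5.61497160e-04 -3.09577690e-01  9.50873987e-01 -1.44497276e-01]
 [ 0.00000000e+00  0.00000000e+00  0.00000000e+00  1.00000000e+00]]
[0.45828489 0.05855516 0.098     ]
[0.45993647 0.07087519 0.1       ]
[0.45772131 0.04517825 0.1       ]
[0.5042197  0.18695113 0.098     ]
[ 0.48154061 -0.07640702  0.098     ]
[0.49288394 0.05531594 0.098     ]
```

```bash
python3 -m inch '[-0.001,0.002,-0.04,0,0,0, -0.001,0.002,-0.04,0,0,0, 0,0.002,-0.04,0,0,0, 0,0,-0.02,0,0,0, 0,0,-0.012,0,0,0, 0,0,-0.006,0,0,0, 0,0,0,0,0,0]' 100 30 && python3 -m inch '[0,0,0,0,0,0, 0,0,0,0,0,0, 0,0,0,0,0,0, 0,0,0,0,0,0, 0,0,0,0,0,0, 0,0,0,0,0,0, 0,0,0,0,0,0, 0,0,0,0,0,0]' 0 30;  python3 - <<'E'
from h import *
p=grab_frame('wrist');save(p,'w2')
E
```

```text
time_s: 3.6
ee_pos: [0.4573, 0.0554, 0.0721]
tool_rot: [[0.996, -0.09, -0.002], [-0.09, -0.996, -0.0], [-0.002, 0.0, -1.0]]
contact_force: [0.3, 0.1, 0.3]
gripper_width: 1.0
time_s: 4.27
ee_pos: [0.4589, 0.06, 0.0746]
tool_rot: [[0.996, -0.086, 0.003], [-0.086, -0.996, 0.003], [0.003, -0.003, -1.0]]
contact_force: [-1.3, 9.9, 5.3]
gripper_width: 0.293
```

View pics/w2.png

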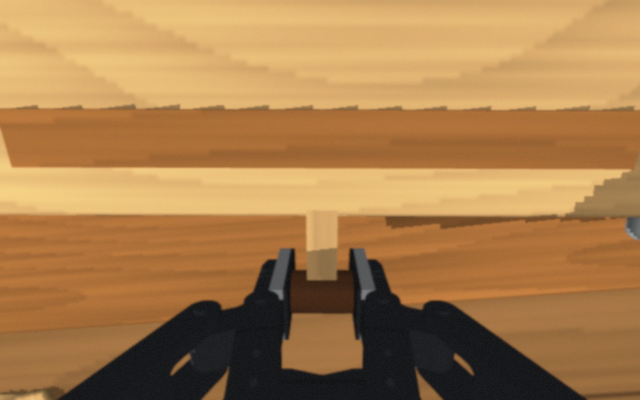

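```bash
python3 - <<'E'
import numpy as np
th=np.linspace(0,1.745,37); x=-.205*np.cos(th)+.004*np.sin(th); z=.205*np.sin(th)+.004*np.cos(th)
yaw=-.086
P=np.c_[x*np.cos(yaw),x*np.sin(yaw),z]; P-=P[0]
D=np.diff(np.round(P,3),axis=0)
for k in (0,18): print(', '.join('%g,%g,%g,0,0,0'%tuple(np.round(d,3)+0.) for d in D[k:k+18]))
print(P[18],P[-1])
E
```

```text
0,0,0.01,0,0,0, 0.001,0,0.01,0,0,0, 0.002,0,0.01,0,0,0, 0.002,0,0.009,0,0,0, 0.002,-0.001,0.01,0,0,0, 0.003,0,0.01,0,0,0, 0.003,0,0.009,0,0,0, 0.004,0,0.009,0,0,0, 0.004,-0.001,0.009,0,0,0, 0.004,0,0.009,0,0,0, 0.005,-0.001,0.009,0,0,0, 0.006,0,0.008,0,0,0, 0.006,-0.001,0.008,0,0,0, 0.006,0,0.008,0,0,0, 0.006,-0.001,0.007,0,0,0, 0.007,0,0.007,0,0,0, 0.007,-0.001,0.007,0,0,0, 0.008,-0.001,0.007,0,0,0
0.008,0,0.006,0,0,0, 0.008,-0.001,0.005,0,0,0, 0.008,-0.001,0.006,0,0,0, 0.009,0,0.004,0,0,0, 0.009,-0.001,0.005,0,0,0, 0.009,-0.001,0.004,0,0,0, 0.009,-0.001,0.003,0,0,0, 0.01,-0.001,0.003,0,0,0, 0.009,0,0.003,0,0,0, 0.01,-0.001,0.002,0,0,0, 0.01,-0.001,0.002,0,0,0, 0.009,-0.001,0.001,0,0,0, 0.01,-0.001,0.001,0,0,0, 0.01,-0.001,0,0,0,0, 0.01,0,0,0,0,0, 0.01,-0.001,-0.001,0,0,0, 0.01,-0.001,-0.001,0,0,0, 0.01,-0.001,-0.002,0,0,0
[ 0.07598458 -0.00655083  0.15558907] [ 0.24356737 -0.02099859  0.197204  ]
```

```bash
python3 -m inch '[0,0,0.01,0,0,0, 0.001,0,0.01,0,0,0, 0.002,0,0.01,0,0,0, 0.002,0,0.009,0,0,0, 0.002,-0.001,0.01,0,0,0, 0.003,0,0.01,0,0,0, 0.003,0,0.009,0,0,0, 0.004,0,0.009,0,0,0, 0.004,-0.001,0.009,0,0,0, 0,0,0,0,0,0]'; python3 - <<'E'
from h import *
p=grab_frame('wrist');save(p,'w3')
E
```

```text
time_s: 5.15
ee_pos: [0.4797, 0.0582, 0.1612]
tool_rot: [[0.996, -0.085, 0.002], [-0.085, -0.996, 0.004], [0.002, -0.004, -1.0]]
contact_force: [-1.7, 10.0, -1.0]
gripper_width: 0.298
```

View pics/w3.png

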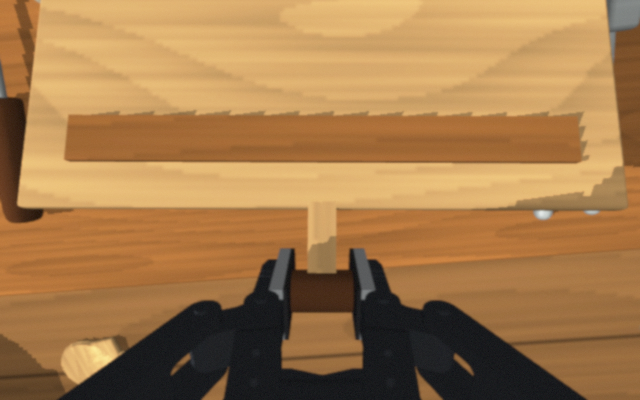

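```bash
python3 -m inch '[0.004,0.001,0.009,0,0,0, 0.005,0,0.009,0,0,0, 0.006,0,0.008,0,0,0, 0.006,-0.001,0.008,0,0,0, 0.006,0,0.008,0,0,0, 0.006,-0.001,0.007,0,0,0, 0.007,0,0.007,0,0,0, 0.007,-0.001,0.007,0,0,0, 0.008,-0.001,0.007,0,0,0, 0.008,0,0.006,0,0,0, 0.008,-0.001,0.005,0,0,0, 0.008,-0.001,0.006,0,0,0, 0.009,0,0.004,0,0,0, 0.009,-0.001,0.005,0,0,0, 0.009,-0.001,0.004,0,0,0, 0.009,-0.001,0.003,0,0,0]'; python3 -m inch '[0.01,-0.001,0.003,0,0,0, 0.009,0,0.003,0,0,0, 0.01,-0.001,0.002,0,0,0, 0.01,-0.001,0.002,0,0,0, 0.009,-0.001,0.001,0,0,0, 0.01,-0.001,0.001,0,0,0, 0.01,-0.001,0,0,0,0, 0.01,0,0,0,0,0, 0.01,-0.001,-0.001,0,0,0, 0.01,-0.001,-0.001,0,0,0, 0.01,-0.001,-0.002,0,0,0, 0,0,0,0,0,0, 0,0,0,0,0,0]';python3 - <<'E'
from h import *
p=grab_frame('side');save(p,'s4')
p=grab_frame('scene');save(p,'c4')
E
```

```text
time_s: 6.53
ee_pos: [0.5941, 0.0481, 0.2631]
tool_rot: [[0.996, -0.087, -0.0], [-0.087, -0.996, 0.001], [-0.0, -0.001, -1.0]]
contact_force: [-3.3, 4.3, 3.4]
gripper_width: 0.299
time_s: 7.62
ee_pos: [0.7027, 0.0385, 0.2709]
tool_rot: [[0.996, -0.088, 0.001], [-0.088, -0.996, 0.001], [0.001, -0.001, -1.0]]
contact_force: [0.4, 1.4, 3.5]
gripper_width: 0.296
```

View pics/s4.png

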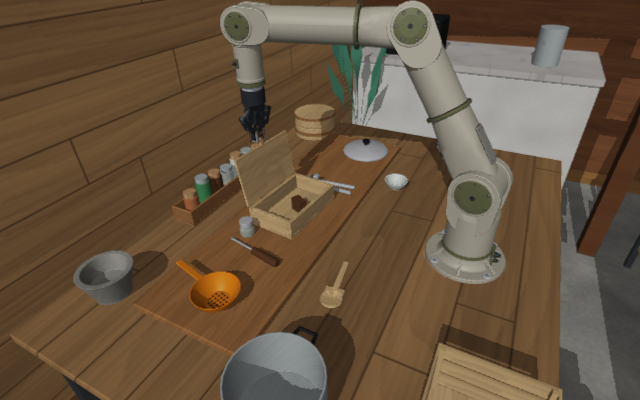

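View pics/c4.png

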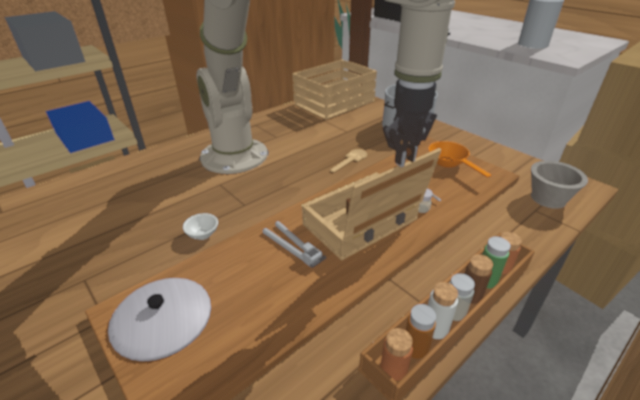

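```bash
python3 -m inch '[0,0,0,0,0,0, 0,0,0,0,0,0, 0,0,0,0,0,0, 0,0,0,0,0,0, 0,0,0,0,0,0, 0,0,0.02,0,0,0, 0,0,0.03,0,0,0, 0,0,0.03,0,0,0, -0.03,0,0.01,0,0,0, -0.03,0,0,0,0,0, -0.03,0,0,0,0,0, -0.03,0,0,0,0,0, -0.03,0,0,0,0,0, 0,0,0,0,0,0]' 75; python3 - <<'E'
from h import *
s=sense();p=grab_frame('wrist');save(p,'w5')
b=grab_frame('side');save(b,'s5')
for q,n in ((p,'wrist'),(b,'side')):
  for t in ['block','block_slot','pad_face','lid_handle']:
    print(n,t,[(np.round(w(q,d['centre'],s),4),round(d['confidence'],2)) for d in search_frame(q,t)[:2]])
print(s['ee_pos'],s['q'])
E
```

```text
time_s: 8.88
ee_pos: [0.5475, 0.0386, 0.3612]
tool_rot: [[0.996, -0.087, -0.0], [-0.087, -0.996, -0.002], [-0.0, 0.002, -1.0]]
contact_force: [0.8, 0.5, 1.2]
gripper_width: 0.751
wrist block []
wrist block_slot [(array([0.5627, 0.0434, 0.0794]), 0.95)]
wrist pad_face [(array([0.588 , 0.1549, 0.0719]), 0.83)]
wrist lid_handle [(array([0.677 , 0.0388, 0.1961]), 0.67)]
side block [(array([0.6522, 0.0609, 0.0891]), 0.17)]
side block_slot [(array([0.2969, 0.3191, 0.0081]), 0.7), (array([0.5566, 0.0547, 0.0696]), 0.52)]
side pad_face []
side lid_handle [(array([0.6851, 0.0568, 0.1795]), 0.8)]
[0.54747576 0.03860519 0.3611925 ] [ 0.28526943  0.23066851 -0.52076468  1.31146089  0.11597366  1.6295636
 -1.87481668]
```

View pics/w5.png

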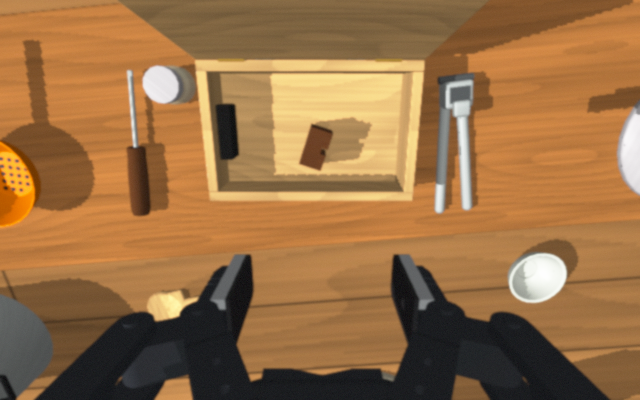

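View pics/s5.png

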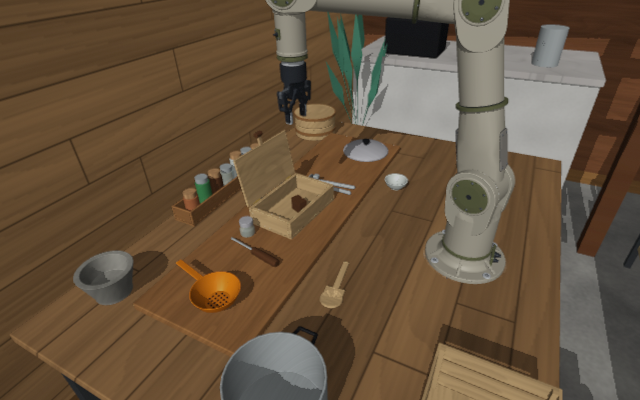

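```bash
python3 - <<'E'
from h import *
s=sense();p=grab_frame('wrist')
d=silhouettes(p,'block_slot')
print([(x['confidence'],x['region'].sum()) for x in d])
c,_=max([(k,cv2.contourArea(k)) for k in cv2.findContours(d[0]['region'].astype(np.uint8),0,1)[0]],key=lambda t:t[1])
r=cv2.minAreaRect(c);print(r)
B=cv2.boxPoints(r);Q=np.array([ray(p,s,u,v,.079) for u,v in B]);print(Q,Q.mean(0))
for i in range(4):e=Q[(i+1)%4]-Q[i];print(np.linalg.norm(e),np.arctan2(e[1],e[0]))
# rim corners
for u,v in [(211,200),(412,200),(423,60),(196,60)]:print(ray(p,s,u,v,.09))
# pad top face edge
for u,v in [(233,104),(238,156)]:print('pad',ray(p,s,u,v,.07))
f=cv2.cvtColor(p['frame'],cv2.COLOR_RGB2BGR)[110:185,290:340].copy();cv2.imwrite('pics/w5z.png',cv2.resize(f,None,fx=8,fy=8,interpolation=cv2.INTER_CUBIC))
f=cv2.cvtColor(p['frame'],cv2.COLOR_RGB2BGR)[50:210,190:430].copy();cv2.imwrite('pics/w5y.png',cv2.resize(f,None,fx=3.3,fy=3.3,interpolation=cv2.INTER_CUBIC))
E
```

```text
[(0.8, np.int64(1034))]
((315.7735595703125, 150.2924346923828), (24.999622344970703, 44.36745834350586), 15.945395469665527)
[[0.53893442 0.0698778  0.079     ]
 [0.59157403 0.04869707 0.079     ]
 [0.58047452 0.01948784 0.079     ]
 [0.5270391  0.03961966 0.079     ]] [0.55950552 0.04442059 0.079     ]
0.05674109322972048 -0.3825499694956704
0.031247050961475783 -1.9339435058287884
0.0571019609096014 2.78128832557328
0.03251237001500654 1.1962281014077514
[0.50931114 0.18607092 0.09      ]
[ 0.48600792 -0.07489244  0.09      ]
[ 0.65442841 -0.08838506  0.09      ]
[0.67758164 0.17089765 0.09      ]
pad [0.62551901 0.14208096 0.07      ]
pad [0.56012433 0.14675816 0.07      ]
```

View pics/w5z.png

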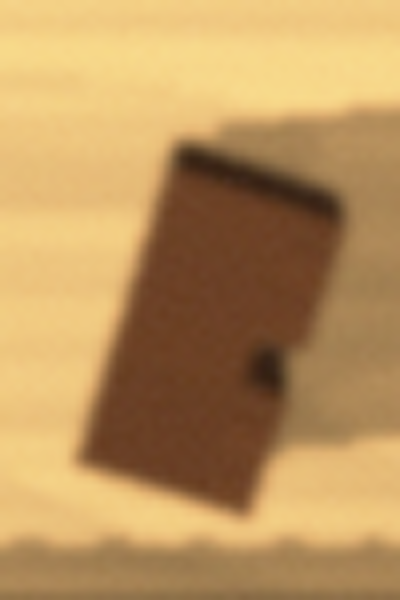

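View pics/w5y.png

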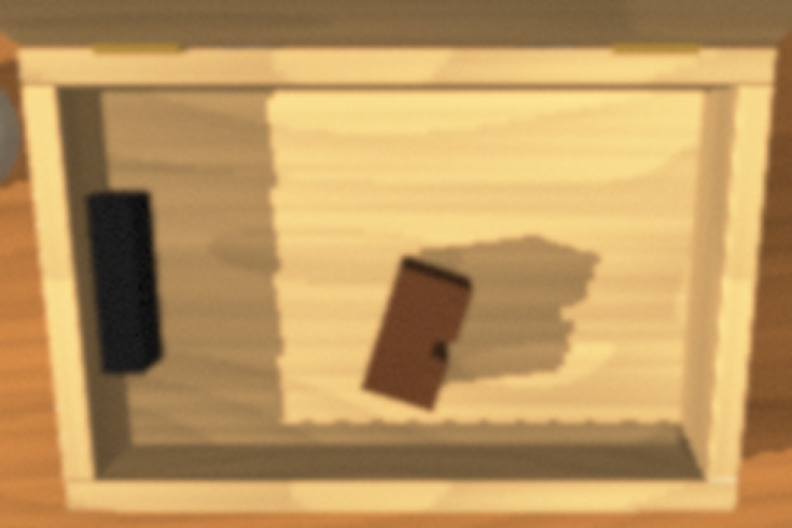

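```bash
python3 - <<'E'
from h import *
s=sense();p=grab_frame('wrist')
Z=np.array([(176,172),(332,218),(247,515),(80,460)])
Q=np.array([ray(p,s,290+(u+.5)/8-.5,110+(v+.5)/8-.5,.079) for u,v in Z]);print(Q,Q.mean(0))
for i in range(4):e=Q[(i+1)%4]-Q[i];print(np.linalg.norm(e),np.arctan2(e[1],e[0]))
Z=np.array([(22,78),(775,80),(737,512),(67,510)])
R=np.array([ray(p,s,190+(u+.5)/3.3-.5,50+(v+.5)/3.3-.5,.09) for u,v in Z]);print(R,R.mean(0))
for i in range(4):e=R[(i+1)%4]-R[i];print(np.linalg.norm(e),np.arctan2(e[1],e[0]))
for u,v in [(152,193),(160,372)]: pass
yaw=-.086;c=R.mean(0);d=(Q.mean(0)-c)[:2];C=np.array([[np.cos(yaw),-np.sin(yaw)],[np.sin(yaw),np.cos(yaw)]])
print('block in chest',C.T@d)
for u,v in [(149,190),(160,355)]:
  r=ray(p,s,190+(u+.5)/3.3-.5,50+(v+.5)/3.3-.5,.07);print('pad',C.T@(r-c)[:2])
print(p['hand_eye'][:3,3])
E
```

```text
[[0.58450729 0.04712865 0.079     ]
 [0.57520479 0.02334289 0.079     ]
 [0.52855888 0.04101652 0.079     ]
 [0.54008155 0.06715615 0.079     ]] [0.55708813 0.04466105 0.079     ]
0.02554013900867249 -1.94360277394326
0.04988184275473697 2.7794166797863333
0.028566629802755462 1.1556090819244413
0.04873137717207528 -0.4235261686421398
[[ 0.66341448  0.17339397  0.09      ]
 [ 0.6391872  -0.09036455  0.09      ]
 [ 0.4790975  -0.0762886   0.09      ]
 [ 0.50361376  0.18847351  0.09      ]] [0.57132824 0.04880358 0.09      ]
0.26486886956331984 -1.6623933015135297
0.16070733250115737 3.0538928079196794
0.2658947614902458 1.4784622910996967
0.16051062871215277 -0.0940860590201493
block in chest [-0.01383166 -0.00535036]
pad [0.04200871 0.09557354]
pad [-0.02129262  0.09649494]
[ 0.07957684  0.00065115 -0.14449783]
```

```bash
python3 -m inch '[0.001,0.001,-0.016,0,0,0.018, 0.001,0.001,-0.016,0,0,0.018, 0.001,0.001,-0.016,0,0,0.018, 0.001,0.001,-0.016,0,0,0.018, 0.001,0.001,-0.016,0,0,0.018, 0.001,0.001,-0.016,0,0,0.018, 0.001,0,-0.016,0,0,0.018, 0.001,0,-0.016,0,0,0.018, 0.001,0,-0.016,0,0,0.018, 0,0,-0.016,0,0,0.018, 0,0,-0.016,0,0,0.018, 0,0,0,0,0,0.0038, 0,0,0,0,0,0]' 68; python3 - <<'E'
from h import *
s=sense();p=grab_frame('wrist');save(p,'w6');print(s['q'])
d=search_frame(p,'block_slot');print([(w(p,x['centre'],s),x['confidence']) for x in d])
E
```

```text
time_s: 10.62
ee_pos: [0.5606, 0.0438, 0.1839]
tool_rot: [[0.383, 0.924, -0.002], [0.924, -0.383, 0.0], [-0.0, -0.002, -1.0]]
contact_force: [0.8, 0.2, 0.6]
gripper_width: 0.68
[ 0.40574322  0.35285274 -0.68104155  1.59246637  0.22831226  1.2794324
 -0.70396245]
[(array([0.55971125, 0.04942021, 0.07982761]), 0.9)]
```

View pics/w6.png

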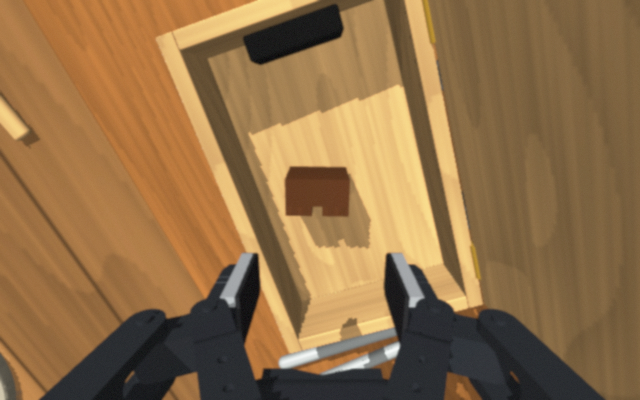

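```bash
python3 - <<'E'
from h import *
f=cv2.imread('pics/w6.png')[150:260,260:400];cv2.imwrite('pics/w6z.png',cv2.resize(f,None,fx=5,fy=5,interpolation=cv2.INTER_CUBIC))
E
```

```text
(no output)
```

View pics/w6z.png

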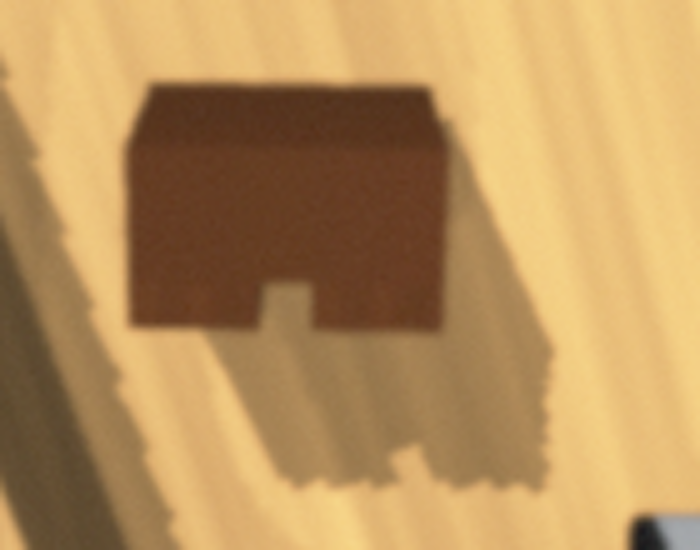

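```bash
python3 - <<'E'
from h import *
s=sense();p=grab_frame('wrist')
Z=np.array([(127,150),(447,148),(441,330),(130,327)])
Q=np.array([ray(p,s,260+(u+.5)/5-.5,150+(v+.5)/5-.5,.079) for u,v in Z]);m=Q.mean(0);print(m, Q)
for i in range(4):e=Q[(i+1)%4]-Q[i];print(np.linalg.norm(e),np.arctan2(e[1],e[0]))
R=np.array(s['tool_rot']);print('offset in tool',R.T@(m-s['ee_pos']))
for u,v in [(158,38),(300,350),(480,303)]:print('rim',ray(p,s,u,v,.09))
for u,v in [(253,49),(341,18)]:print('padtop',ray(p,s,u,v,.07))
E
```

```text
[0.55792734 0.04406497 0.079     ] [[0.54089844 0.06708878 0.079     ]
 [0.58671919 0.04828146 0.079     ]
 [0.57493727 0.02059384 0.079     ]
 [0.52915445 0.04029579 0.079     ]]
0.049530365119641095 -0.3894860933294867
0.030090162695718535 -1.9731160436371493
0.04984209287628146 2.735211962251725
0.0292538194185281 1.1576950537458577
offset in tool [-0.00142096 -0.00347934  0.10640153]
rim [0.50645056 0.18776495 0.09      ]
rim [ 0.49064421 -0.07715665  0.09      ]
rim [ 0.64962369 -0.09106958  0.09      ]
padtop [0.55803594 0.16146566 0.07      ]
padtop [0.62321304 0.15566416 0.07      ]
```

```bash
python3 -m inch '[-0.0015,-0.0005,-0.03,0,0,0, -0.001,-0.0005,-0.03,0,0,0, -0.001,-0.0005,-0.03,0,0,0, 0,0,0,0,0,0]' && python3 -m inch '[0,0,-0.012,0,0,0, 0,0,-0.012,0,0,0, 0,0,0,0,0,0]';  python3 - <<'E'
from h import *
p=grab_frame('wrist');save(p,'w7')
E
```

```text
time_s: 11.1
ee_pos: [0.5544, 0.0415, 0.0899]
tool_rot: [[0.383, 0.924, -0.007], [0.924, -0.383, -0.001], [-0.003, -0.006, -1.0]]
contact_force: [-2.3, -1.3, -0.4]
gripper_width: 0.678
time_s: 11.35
ee_pos: [0.5574, 0.0423, 0.0696]
tool_rot: [[0.382, 0.924, -0.001], [0.924, -0.382, -0.0], [-0.0, -0.0, -1.0]]
contact_force: [-0.0, 0.7, 0.1]
gripper_width: 0.685
```

View pics/w7.png

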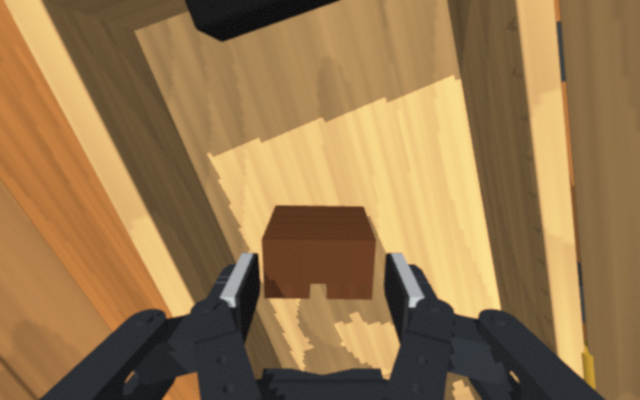

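```bash
python3 -m inch '[0,0,-0.008,0,0,0, 0,0,-0.006,0,0,0, 0,0,0,0,0,0]' ;  python3 - <<'E'
from h import *
p=grab_frame('wrist');save(p,'w8')
E
```

```text
time_s: 11.65
ee_pos: [0.5571, 0.0422, 0.0554]
tool_rot: [[0.381, 0.924, -0.001], [0.924, -0.381, -0.0], [-0.0, -0.001, -1.0]]
contact_force: [-0.3, -0.2, -0.1]
gripper_width: 0.679
```

View pics/w8.png

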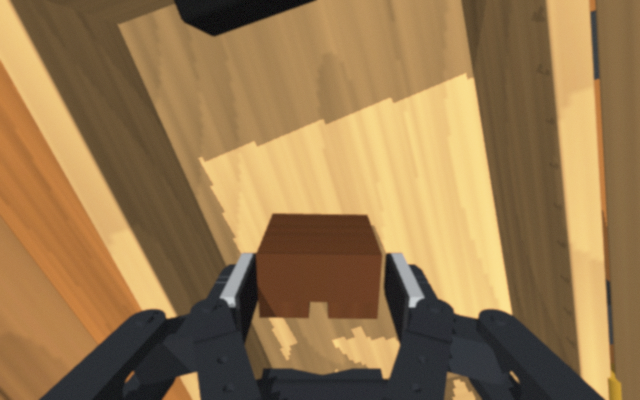

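```bash
python3 -m inch '[0,0,-0.006,0,0,0, 0,0,-0.006,0,0,0, 0,0,0,0,0,0]' && python3 -m inch '[0,0,0,0,0,0, 0,0,0,0,0,0, 0,0,0,0,0,0, 0,0,0,0,0,0, 0,0,0,0,0,0, 0,0,0,0,0,0]' 0 40 ;  python3 - <<'E'
from h import *
p=grab_frame('wrist');save(p,'w9')
E
```

```text
time_s: 11.95
ee_pos: [0.5567, 0.0422, 0.043]
tool_rot: [[0.381, 0.924, -0.002], [0.924, -0.381, -0.0], [-0.001, -0.002, -1.0]]
contact_force: [0.9, 0.1, -0.2]
gripper_width: 0.68
time_s: 12.45
ee_pos: [0.5575, 0.0424, 0.0443]
tool_rot: [[0.381, 0.924, 0.0], [0.924, -0.381, 0.0], [0.0, 0.0, -1.0]]
contact_force: [0.3, 0.1, -1.0]
gripper_width: 0.577
```

View pics/w9.png

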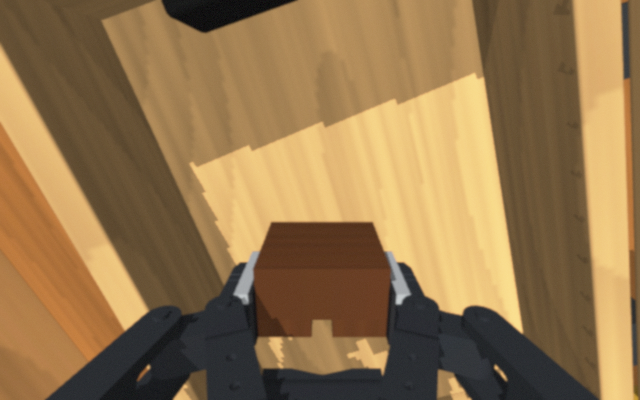

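```bash
python3 -m inch '[0,0,0.002,0,0,0, 0.004,0.004,0,0,0,0.0048, 0.004,0.008,0,0,0,0.0048, 0.004,0.008,0,0,0,0.0048, 0.003,0.009,0,0,0,0.0048, 0.003,0.009,0,0,0,0.0048, 0.0025,0.01,0,0,0,0.0048, 0.002,0.01,0,0,0,0.0048, 0.002,0.01,0,0,0,0.0048, 0.001,0.01,0,0,0,0.0048, 0.001,0.006,0,0,0,0.0048, 0,0,0,0,0,0, 0,0,0,0,0,0]' ;  python3 - <<'E'
from h import *
s=sense();print(s['contact_force'],s['ee_pos']);p=grab_frame('wrist');save(p,'w10')
p=grab_frame('side');save(p,'s10')
E
```

```text
time_s: 13.58
ee_pos: [0.5839, 0.1267, 0.0462]
tool_rot: [[0.089, 0.996, -0.0], [0.996, -0.089, 0.0], [-0.0, -0.0, -1.0]]
contact_force: [0.3, -0.1, -0.7]
gripper_width: 0.585
[ 0.28686689 -0.13191649 -0.71889365] [0.58387582 0.12672133 0.04620296]
```

View pics/w10.png

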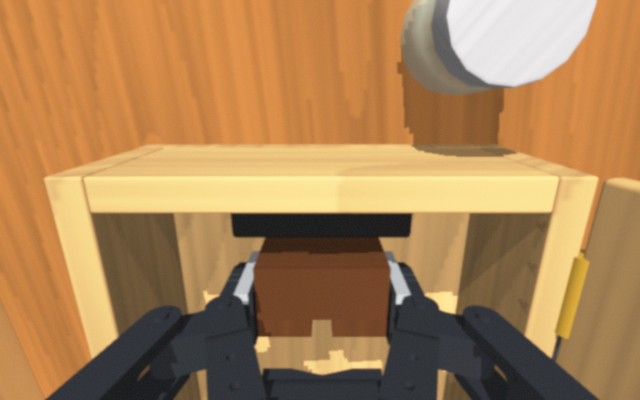

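View pics/s10.png

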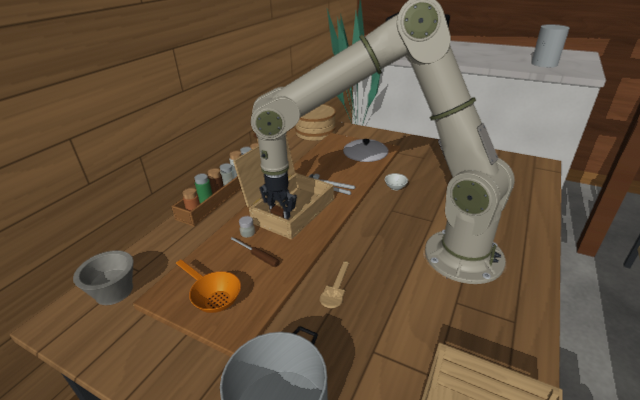

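```bash
python3 -m inch '[0,0,-0.002,0,0,0, 0,0.002,0,0,0,0, 0,0.002,0,0,0,0, 0,0,0,0,0,0, 0,0,0,0,0,0]'; python3 -m inch '[0.0005,0.002,0,0,0,0, 0,0,0,0,0,0, 0,0,0,0,0,0]'; python3 -m inch '[0,0.002,0,0,0,0, 0,0,0,0,0,0, 0,0,0,0,0,0]'
```

```text
time_s: 14.1
ee_pos: [0.5839, 0.1306, 0.0443]
tool_rot: [[0.089, 0.996, 0.0], [0.996, -0.089, 0.0], [0.0, 0.0, -1.0]]
contact_force: [-0.5, -0.3, -1.1]
gripper_width: 0.58
time_s: 14.35
ee_pos: [0.5845, 0.1326, 0.0443]
tool_rot: [[0.089, 0.996, -0.0], [0.996, -0.089, 0.0], [0.0, -0.0, -1.0]]
contact_force: [0.6, -0.5, -1.9]
gripper_width: 0.576
time_s: 14.6
ee_pos: [0.5846, 0.134, 0.0443]
tool_rot: [[0.09, 0.996, 0.0], [0.996, -0.09, -0.0], [-0.0, 0.0, -1.0]]
contact_force: [0.4, -1.4, -0.8]
gripper_width: 0.583
```

```bash
python3 -m inch '[0,0.002,0,0,0,0, 0,0,0,0,0,0, 0,0,0,0,0,0]'; python3 -m inch '[0.0003,0.002,0,0,0,0, 0,0,0,0,0,0, 0,0,0,0,0,0]'
```

```text
time_s: 14.85
ee_pos: [0.5847, 0.1356, 0.0442]
tool_rot: [[0.09, 0.996, 0.0], [0.996, -0.09, -0.001], [-0.001, 0.0, -1.0]]
contact_force: [1.1, -3.7, -0.7]
gripper_width: 0.581
time_s: 15.1
ee_pos: [0.5848, 0.1372, 0.0442]
tool_rot: [[0.09, 0.996, -0.0], [0.996, -0.09, -0.002], [-0.002, -0.0, -1.0]]
contact_force: [-0.7, -6.4, 1.2]
gripper_width: 0.582
```

```bash
python3 -m inch '[0.0002,0.002,0,0,0,0, 0,0,0,0,0,0, 0,0.001,0,0,0,0, 0,0,0,0,0,0, 0,0,0,0,0,0, 0,0,0,0,0,0]'; python3 - <<'E'
from h import *
F=[]
for i in range(6):
    p=grab_frame('wrist'); F.append(sense()['contact_force'])
print(np.mean(F,0),np.std(F,0)); save(p,'w11')
E
```

```text
time_s: 15.6
ee_pos: [0.585, 0.139, 0.0442]
tool_rot: [[0.091, 0.996, -0.001], [0.996, -0.091, -0.003], [-0.003, -0.001, -1.0]]
contact_force: [-1.4, -9.1, 2.7]
gripper_width: 0.583
[-1.32499582 -8.88707023  2.12076442] [0.2392107  0.78639119 0.84494766]
```

View pics/w11.png

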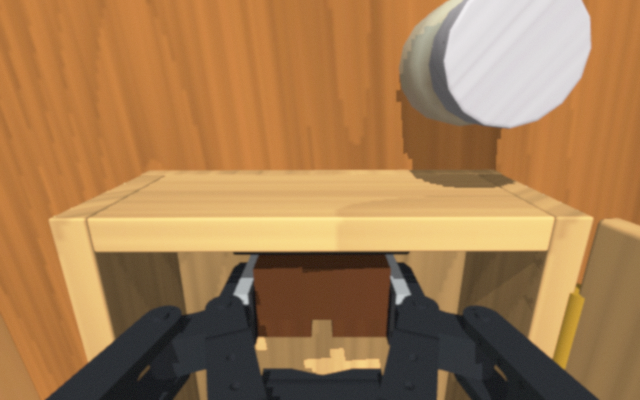

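```bash
python3 -m inch '[0,0.001,0,0,0,0, 0,0,0,0,0,0, 0,0,0,0,0,0, 0,0,0,0,0,0, 0,0,0,0,0,0, 0,0,0,0,0,0, 0,0,0,0,0,0, 0,0,0,0,0,0, 0,0,0,0,0,0, 0,0,0,0,0,0, 0,0,0,0,0,0, 0,0,0,0,0,0, 0,0,0,0,0,0, 0,0,0,0,0,0, 0,0,0,0,0,0, 0,0,0,0,0,0, 0,0,0,0,0,0, 0,0,0,0,0,0, 0,0,0,0,0,0, 0,0,0,0,0,0]';python3 -m inch '[0,0,0,0,0,0, 0,0,0,0,0,0, 0,0,0,0,0,0, 0,0,0,0,0,0, 0,0,0,0,0,0, 0,0,0,0,0,0, 0,0,0,0,0,0]'; python3 - <<'E'
from h import *
F=[]
for i in range(8):
    p=grab_frame('side' if i%2 else 'wrist'); F.append(sense()['contact_force'])
    if i==0: save(p,'w12')
print(np.mean(F,0),np.std(F,0)); save(p,'s12'); q=grab_frame('scene'); save(q,'c12')
E
python3 -c "
import cv2,numpy as np
cv2.imwrite('pics/f12.png',np.vstack([np.hstack([cv2.resize(cv2.imread(f'pics/{n}.png')[120:280,200:450],(390,250)) for n in ('s12','c12')]),cv2.resize(cv2.imread('pics/w12.png')[150:350],(780,244))]))"
```

```text
time_s: 17.57
ee_pos: [0.585, 0.1396, 0.0442]
tool_rot: [[0.092, 0.996, -0.001], [0.996, -0.092, -0.003], [-0.004, -0.001, -1.0]]
contact_force: [-1.3, -10.3, 2.7]
gripper_width: 0.58
time_s: 18.15
ee_pos: [0.585, 0.1396, 0.0442]
tool_rot: [[0.092, 0.996, -0.001], [0.996, -0.092, -0.003], [-0.003, -0.001, -1.0]]
contact_force: [-1.4, -9.7, 1.5]
gripper_width: 0.581
[-1.34808576 -9.60781068  2.25938762] [0.38627892 0.51991561 0.52288576]
```

View pics/f12.png

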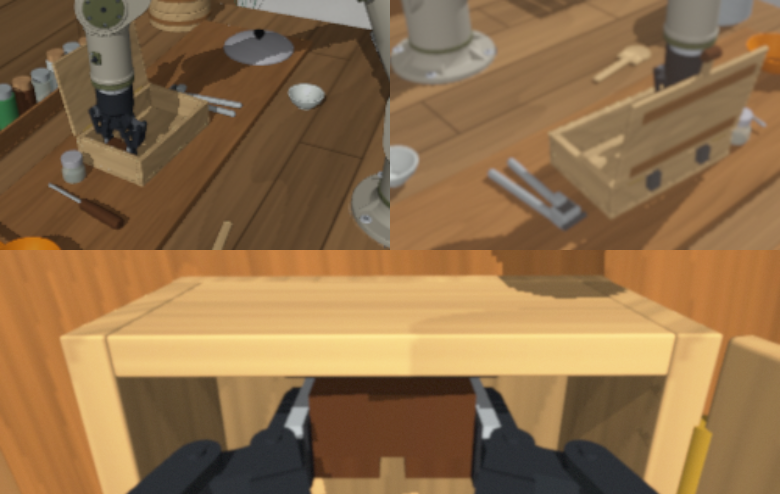

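```bash
python3 -c "
from station import *
print(hand_in())"
```

```text
the job is handed in; nothing more can be done
None
```

The lid is open on its stop, and the arm is holding the block pressed against the rubber pad at about 9.6–10 N. I handed the job in at about 18 s of the 64 s allowed.

- **Lid:** I pinched the handle on its end faces and swung the lid past upright onto its stop, then let go. It is still open in the last side and scene pictures.
- **Block:** I gripped it on its two x faces with 40 N, turned it square (about 0.30 rad) and slid it to the middle line. In the last wrist picture it looks square and centred, with the slot facing away from the pad. Judging by the tool height, it is standing on the chest floor.
- **Push:** The force rose at about 1.5 N per mm after contact, which matches the pad's spring and puts it about 6.5 mm in, well short of flat. The force held steady for more than 2 s. It is the reading at the wrist, so a little of it may be friction on the floor; there is also about 2 N upward on the tool.
- **Other things:** None of them looks moved in the pictures, and nothing was touched as far as I saw. I did not measure their positions again at the end.

No check failed. My estimates of the chest position differed by 2–5 mm between views, so I confirmed the centring in the wrist picture by comparing the block with the pad.

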